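# Put the calibration weights back in their block

### The arm

A 6-joint arm with a two-finger parallel gripper is mounted at the origin on a cart in front of the work surface, level with it; the furniture and walls round the work are solid. World frame = base frame: x ahead of the robot, y to its left, z up, the work surface at z = 0. Lengths are in m, angles in degrees, forces in N, time in s.
With the tool pointing down it reaches from about 0.325 to 0.775 m from the base axis. Payload 5.5 kg.
Tool frame: the origin (TCP) lies at the centre of the arm's flange, where the gripper is bolted on; the fingertips stand 182 mm ahead of it and the grasp point (between the pads) lies 163 mm ahead of it; z points along the fingers, y is the direction in which the jaws open and shut (so a half turn about z gives the same grasp; the last joint's range is limited). The gripper opens to 88 mm and grips with 3 to 60 N. Pads are 20 mm wide; open, the fingers measure 115 mm over their backs; the gripper's body (75 mm by 178 mm) begins 61 mm behind the grasp point.
Start: joints at [71.465, 5.22, 70.514, -0, 104.267, -3.249], TCP at [0.158, 0.579, 0.405] pointing down, gripper open.
Joint ranges: [-164.24, 164.24], [-49.07, 125.15], [9.68, 141.18], [-86.29, 266.29], [3.28, 154.24], [-151.56, 151.56]. Speed limits (degrees/s): [147.25, 147.25, 172.46, 180, 180, 180].

### API

Orientations are given as [roll, pitch, yaw] about the fixed x, y, z axes, in that order (R = Rz(yaw) Ry(pitch) Rx(roll)).
In Python, from station import r gives the robot as it stands. The module is installed in compiled form; this text tells all that it offers. Calls block until the motion is done:
- r.reach(position, orientation): joint-space move of the TCP to a pose.
- r.servo_line(position, rotation=None, speed=0.15): straight line of the TCP; rotation=None keeps the orientation; speed is the mean speed in m/s.
- r.move_joints(angles): joint-space move.
- r.let_go() and r.grab(squeeze=None): open the fingers fully, or close them until they stop; squeeze is the grip in N (None keeps the last).
- r.wait(seconds).
- r.inverse_kinematics(position, orientation): joint angles nearest the present ones, or None.
- r.sense(): the state.
- r.snapshot(name): name is "scene" or "side" or "wrist"; returns a dict with "frame" (400x640x3 uint8, red, green, blue), "fx", "fy", "cx", "cy" (pixels), "dist_coeffs" ([k1, k2, p1, p2, k3] as OpenCV has them; the pictures are not rectified), "R" (3x3) and "t" (3): a world point X has camera coordinates R X + t. Camera axes: x right, y down, z forward; pixel columns grow to the right and rows downward; lengths in m; the calibration is good to about 2 mm. A picture is of the moment at which its call begins. There is no depth.
A pose or a line that the arm cannot do raises r.IKError and nothing moves.
- r.hand_in(): hands the job in, once; it reports no verdict.
The state is a dict: "clock": time; "joints": joint angles; "joint_vel": joint speeds; "joint_torque": joint torques, N m; "tcp_pos": TCP position; "orientation": TCP orientation; "contact_force": force on the tool from outside, world axes, zero at the start; "torque": the same for the moment, N m; "opening": finger opening in m.
Only numpy, scipy, OpenCV 4.12 (cv2) and the standard library are available. Lean on these libraries where they do the work, as an engineer would, in place of code of your own. Each camera call takes 0.05 s, during which the arm holds its last target.

### The job

The balance has been checked: put its four steel calibration weights back into the wooden block in order of size, the largest in the largest well down to the smallest in the smallest well. Set each one down gently, upright and fully home on the felt, without knocking any weight over, and leave all four standing in their wells.

Things in the scene. Friction and masses are not known exactly. Their poses are not given: they have to be found in the camera images.
- weight_largest_centre (a point): centre, half-way up (33 mm above its foot), of the largest and tallest of the four loose polished steel calibration weights: an upright round cylinder 42 mm across and 46 mm high, then a short thinner neck and a knob 28 mm across; 66 mm high in all; z is its own axis, up. It stands on the bench. In its well the lowest 8 mm sit below the top of the block, so grip it by the part above that.
- weight_second_centre (a point): centre, half-way up (25 mm above its foot), of the second largest of the four loose polished steel calibration weights: an upright round cylinder 32 mm across and 34 mm high, then a short thinner neck and a knob 21 mm across; 50 mm high in all; z is its own axis, up. It stands on the bench. In its well the lowest 8 mm sit below the top of the block, so grip it by the part above that.
- weight_third_centre (a point): centre, half-way up (19.5 mm above its foot), of the third largest of the four loose polished steel calibration weights: an upright round cylinder 25 mm across and 26 mm high, then a short thinner neck and a knob 16 mm across; 39 mm high in all; z is its own axis, up. It stands on the bench. In its well the lowest 8 mm sit below the top of the block, so grip it by the part above that.
- weight_smallest_centre (a point): centre, half-way up (15 mm above its foot), of the smallest of the four loose polished steel calibration weights: an upright round cylinder 18 mm across and 19 mm high, then a short thinner neck and a knob 12 mm across; 30 mm high in all; z is its own axis, up. It stands on the bench. In its well the lowest 8 mm sit below the top of the block, so grip it by the part above that.
- well_largest: largest of the four round wells in a row in the fixed light wooden block (74 x 226 x 18 mm), 54 mm across, 8 mm deep, 6 mm to spare all round its weight. Origin: centre of its grey felt floor, 10 mm above the bench; z up, x across the block, y along the row, from the largest well to the smallest; it lies -75 mm along y from the block's middle.
- well_second: second largest of the four round wells in a row in the fixed light wooden block (74 x 226 x 18 mm), 44 mm across, 8 mm deep, 6 mm to spare all round its weight. Origin: centre of its grey felt floor, 10 mm above the bench; z up, x across the block, y along the row, from the largest well to the smallest; it lies -13 mm along y from the block's middle.
- well_third: third largest of the four round wells in a row in the fixed light wooden block (74 x 226 x 18 mm), 37 mm across, 8 mm deep, 6 mm to spare all round its weight. Origin: centre of its grey felt floor, 10 mm above the bench; z up, x across the block, y along the row, from the largest well to the smallest; it lies 40.5 mm along y from the block's middle.
- well_smallest: smallest of the four round wells in a row in the fixed light wooden block (74 x 226 x 18 mm), 30 mm across, 8 mm deep, 6 mm to spare all round its weight. Origin: centre of its grey felt floor, 10 mm above the bench; z up, x across the block, y along the row, from the largest well to the smallest; it lies 87 mm along y from the block's middle.
Mind the look-alikes: they are no part of the job. Leave any blue, pink or purple look-alike of the part that bears weight_second_centre alone.

How it is judged:
By the outcome, as a careful person would: the job done as asked, in the order asked, and still so for the second after the job is handed in, with the robot touching nothing.
It also fails if it takes over 96 s, if anything falls off the work surface, if the arm or the gripper's body presses on something with over 40 N, if the wrist force passes 120 N, or if a joint passes its speed limit or range.

## Working session

There is one attempt and no reset: what is moved stays moved. The work goes in short steps, each a Python script; the robot and the scene stay as the last script left them, time stands still between calls to the robot, and variables do not carry over. Pictures are saved under pics/ and viewed, and the job is handed in when it is done.

```bash
mkdir -p pics; python3 - <<'E'
from station import r
import cv2,pickle
s=r.sense();print(s['clock'],s['tcp_pos'],s['orientation'],s['opening'])
for n in['scene','side','wrist']:
    d=r.snapshot(n);pickle.dump(d,open(f'{n}0.pkl','wb'));cv2.imwrite(f'pics/{n}0.png',d['frame'][:,:,::-1])
    print(n,d['fx'],d['fy'],d['cx'],d['cy'],d['dist_coeffs'],d['R'],d['t'])
E
```

```text
0.0 [0.15822072 0.5788263  0.40352669] [-1.79891899e+02 -4.07821004e-03  1.64711526e+02] 0.08754116048003723
scene 448.2908142021835 448.2908142021835 320.3281114218772 198.55417616003842 [-0.11693228  0.          0.          0.          0.        ] [[-0.87562581 -0.48287262 -0.01065209]
 [-0.34703268  0.64433118 -0.68147315]
 [ 0.3359282  -0.59301885 -0.73176559]] [0.53265854 0.19294736 0.84336732]
side 442.2741885453254 442.2741885453254 321.56191519443684 198.2169047860597 [-0.0319677  0.         0.         0.         0.       ] [[ 0.84178272 -0.5394743  -0.01921786]
 [-0.236903   -0.33719999 -0.91113837]
 [ 0.48505548  0.77153331 -0.4116522 ]] [-0.43516923  0.20831605  0.68610421]
wrist 307.7607366133563 307.7607366133563 321.57101732831916 203.69517485840586 [-0.03503518  0.          0.          0.          0.        ] [[ 0.26294972  0.96480763 -0.0019175 ]
 [ 0.92177792 -0.25063444  0.29581724]
 [ 0.28492614 -0.07955257 -0.95524263]] [-0.59920946 -0.03585552  0.39205574]
```

```bash
ls . pics
```

```text
.:
pics
scene0.pkl
side0.pkl
wrist0.pkl

pics:
scene0.png
side0.png
wrist0.png
```

View pics/scene0.png

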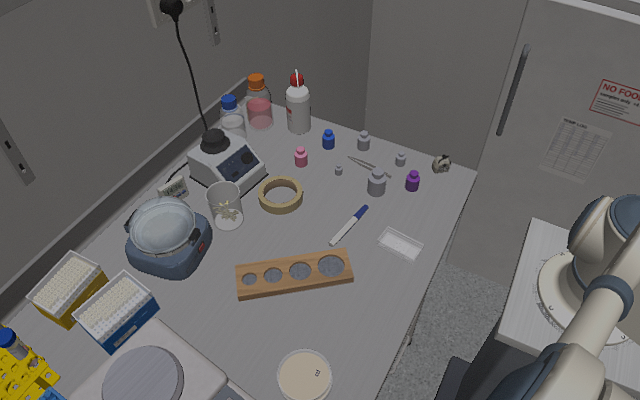

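View pics/side0.png

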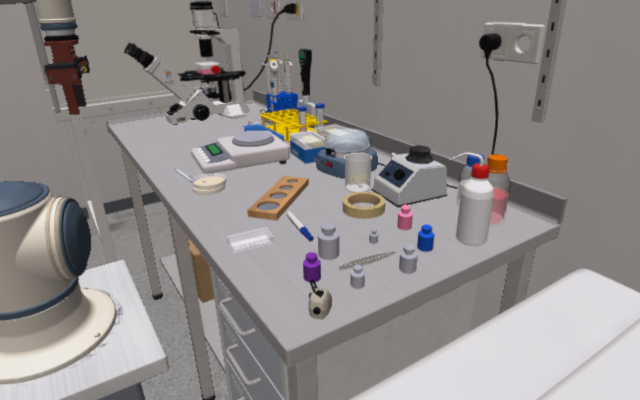

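View pics/wrist0.png

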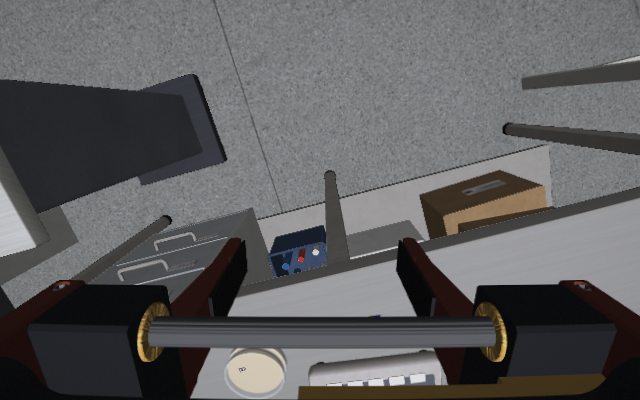

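The steel candidates in the scene view are (376,183), (363,141), (401,159) and (338,170). The blue (328,139), pink (301,157) and purple (412,181) ones are look-alikes. I'll enlarge both views to confirm.

```bash
python3 - <<'E'
import cv2
a=cv2.imread('pics/scene0.png')
cv2.imwrite('pics/sA.png',cv2.resize(a[120:220,290:460],None,fx=4.7,fy=4.7,interpolation=cv2.INTER_CUBIC))
cv2.imwrite('pics/sB.png',cv2.resize(a[235:310,225:365],None,fx=5,fy=5,interpolation=cv2.INTER_CUBIC))
a=cv2.imread('pics/side0.png')
cv2.imwrite('pics/dA.png',cv2.resize(a[195:325,290:460],None,fx=4.6,fy=4.6,interpolation=cv2.INTER_CUBIC))
cv2.imwrite('pics/dB.png',cv2.resize(a[165:225,240:320],None,fx=8,fy=8,interpolation=cv2.INTER_CUBIC))
E
```

```text
(no output)
```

View pics/sA.png

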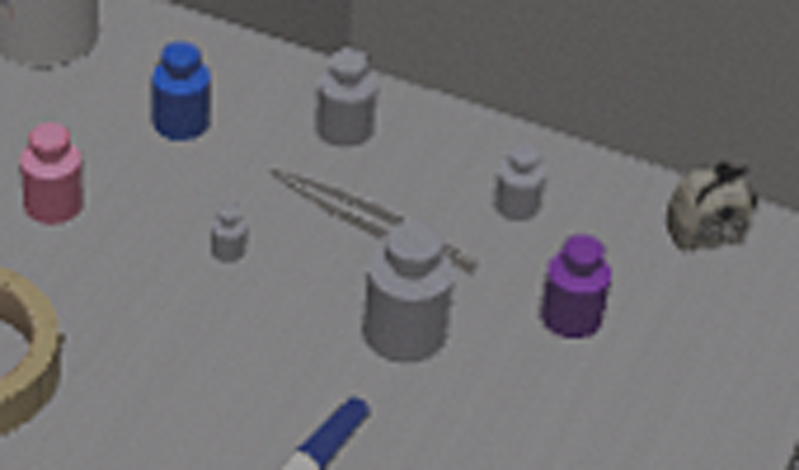

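View pics/sB.png

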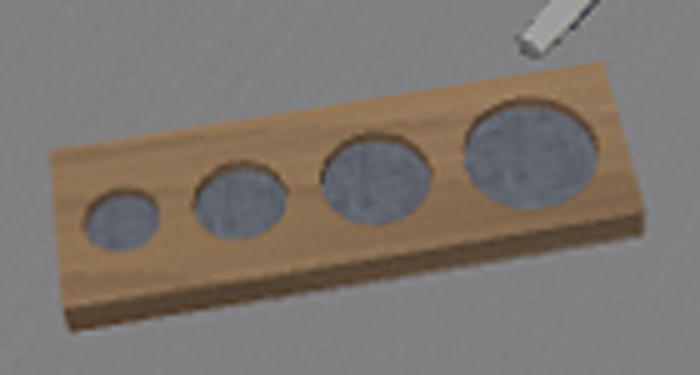

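View pics/dA.png

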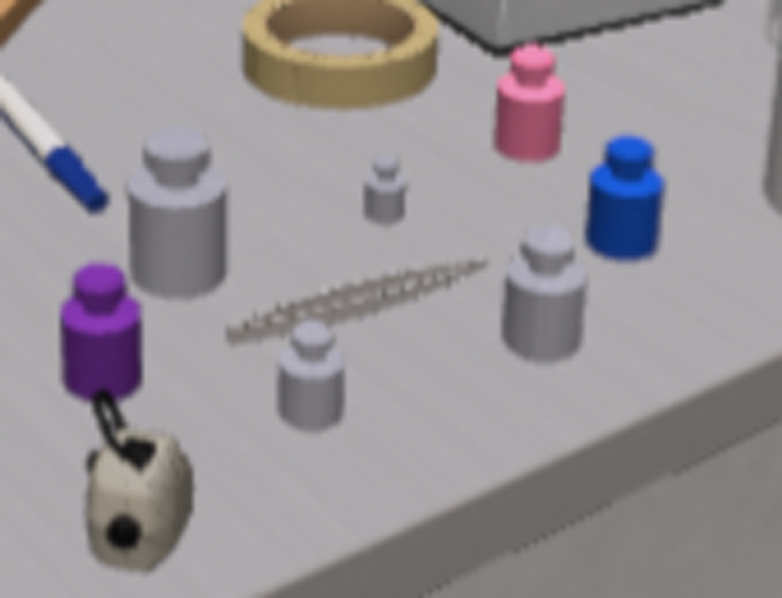

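View pics/dB.png

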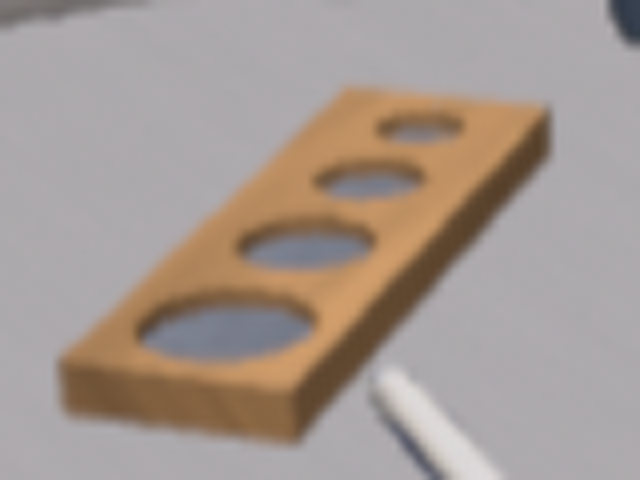

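Sizes confirm it: the largest steel weight is at scene (376,183), the second at (363,141), the third at (401,159) and the smallest at (338,170). All are grey; the coloured ones are the size of the second. Next I'll fit the poses from outline extents in both cameras.

```bash
cat > h.py <<'E'
import numpy as np,cv2,pickle
from scipy.optimize import least_squares
def proj(d,P):
    p,_=cv2.projectPoints(np.asarray(P,float).reshape(-1,3),cv2.Rodrigues(np.array(d['R']))[0],np.array(d['t']),np.array([[d['fx'],0,d['cx']],[0,d['fy'],d['cy']],[0,0,1.]]),np.array(d['dist_coeffs']))
    return p.reshape(-1,2)
W={'L':(42,46,28,66),'S':(32,34,21,50),'T':(25,26,16,39),'m':(18,19,12,30)}
WY={'L':-.075,'S':-.013,'T':.0405,'m':.087}
TH=np.linspace(0,2*np.pi,90)
def ring(x,y,z,rad): return np.c_[x+rad*np.cos(TH),y+rad*np.sin(TH),0*TH+z]
def outl(d,k,x,y,z0=0):
    D,h,kd,H=np.array(W[k])/1000
    b=proj(d,np.r_[ring(x,y,z0,D/2),ring(x,y,z0+h,D/2)]);t=proj(d,ring(x,y,z0+H,kd/2))
    return np.array([b[:,0].min(),b[:,0].max(),b[:,1].max(),t[:,1].min()])
E
cat > fit.py <<'E'
from h import *
sc=pickle.load(open('scene0.pkl','rb'));sd=pickle.load(open('side0.pkl','rb'))
def conv(m,f,ox,oy): m=np.array(m,float);return (m+.5)/f-.5+np.array([ox,ox,oy,oy])
MS={'L':(365,453,360,222),'S':(316,378,144,47),'T':(495,545,219,146),'m':(211,248,262,206)}
MD={'L':(128,228,295,126),'S':(503,585,361,225),'T':(277,344,430,320),'m':(363,406,224,153)}
for k in 'LSTm':
    a=conv(MS[k],4.7,290,120);b=conv(MD[k],4.6,290,195)
    for nm,f in (('both',lambda p:np.r_[outl(sc,k,*p)-a,outl(sd,k,*p)-b]),('sc',lambda p:outl(sc,k,*p)-a),('sd',lambda p:outl(sd,k,*p)-b)):
        s=least_squares(f,[.5,.3]);print(k,nm,s.x.round(4),s.fun.round(1))
q=lambda L,f,o:(np.array(L,float)+.5)/f-.5+np.array(o)
# corners in order: (smallest end, far),(largest end..)
cs=q([(50,152),(603,62),(645,213),(67,308)],5,(225,235));cd=q([(345,88),(550,107),(298,395),(60,360)],8,(240,165))
# scene: TL small end, TR large, BR large, BL small. side: TL small, TR small, BR large, BL large
def blk(x,y,a,P): 
    c,s=np.cos(a),np.sin(a);P=np.array(P,float);return np.c_[x+c*P[:,0]-s*P[:,1],y+s*P[:,0]+c*P[:,1],P[:,2]]
X,Y,Z=.037,.113,.018
def back(d,uv,z):
    K=np.array([[d['fx'],0,d['cx']],[0,d['fy'],d['cy']],[0,0,1.]]);n=cv2.undistortPoints(uv.reshape(-1,1,2),K,np.array(d['dist_coeffs'])).reshape(-1,2)
    R=np.array(d['R']);C=-R.T@d['t'];v=np.c_[n,np.ones(len(n))]@R;return C+v*((z-C[2])/v[:,2])[:,None]
print(back(sc,cs,Z).round(4));print(back(sd,cd,Z).round(4))
S=[(-X,Y,Z),(-X,-Y,Z),(X,-Y,Z),(X,Y,Z)]
for sg in(1,-1):
  Ps=[(sg*a,b,c) for a,b,c in S]
  g=back(sc,cs,Z); a0=g[0]+g[3]-g[1]-g[2]; ang=np.arctan2(-a0[0],a0[1])
  Pd=[Ps[3],Ps[0],Ps[1],Ps[2]]
  for nm,f in (('both',lambda p:np.r_[(proj(sc,blk(*p,Ps))-cs).ravel(),(proj(sd,blk(*p,Pd))-cd).ravel()]),('sc',lambda p:(proj(sc,blk(*p,Ps))-cs).ravel()),('sd',lambda p:(proj(sd,blk(*p,Pd))-cd).ravel())):
    s=least_squares(f,[g[:,0].mean(),g[:,1].mean(),ang]);print(sg,nm,s.x.round(4),np.degrees(s.x[2]),s.fun.round(1),s.cost)
    if nm=='both': 
        for k in WY: print(k,blk(*s.x,[(0,WY[k],.01)]).round(4), 'px',proj(sc,blk(*s.x,[(0,WY[k],.01)])).round(1),proj(sd,blk(*s.x,[(0,WY[k],.01)])).round(1))
E
python3 fit.py
```

```text
L both [ 0.4947 -0.0607] [-0.8  0.3  1.3 -0.7  0.1  0.   1.3 -0.4]
L sc [ 0.4947 -0.0618] [-0.6  0.6  1.  -1. ]
L sd [ 0.4957 -0.0591] [ 0.1 -0.1  0.7 -0.9]
S both [ 0.587  -0.1882] [-0.2 -0.1  1.2 -0.2 -0.3  0.6  0.9 -0.4]
S sc [ 0.5875 -0.1902] [-0.1  0.1  0.6 -0.7]
S sd [ 0.5875 -0.1872] [-0.4  0.4  0.6 -0.7]
T both [ 0.4799 -0.1745] [-0.4  0.4  1.1 -0.8  0.1  0.   0.8 -0.6]
T sc [ 0.4801 -0.1752] [-0.4  0.4  1.  -1. ]
T sd [ 0.48   -0.1742] [ 0.1 -0.1  0.7 -0.7]
m both [ 0.5983 -0.0716] [-0.  -0.3  0.7 -0.8  0.1 -0.3  0.6 -0.2]
m sc [ 0.598  -0.0717] [ 0.1 -0.1  0.7 -0.7]
m sd [ 0.599 -0.071] [ 0.2 -0.2  0.4 -0.4]
[[0.651  0.2754 0.018 ]
 [0.4781 0.1306 0.018 ]
 [0.431  0.1879 0.018 ]
 [0.6033 0.3302 0.018 ]]
[[0.6023 0.3325 0.018 ]
 [0.6512 0.2758 0.018 ]
 [0.4776 0.1272 0.018 ]
 [0.4309 0.1878 0.018 ]]
1 both [ 0.5425  0.2301 -0.9179] -52.593516370367716 [  1.2  28.9   8.1  31.5  -7.5 -29.1  -3.1 -34.1  28.    2.8 -22.5  -2.5
 -30.5  -4.8  27.8   3.9] 3510.038044728506
L [[0.4829 0.1846 0.01  ]] px [[330.7 267.7]] [[267.9 207.6]]
S [[0.5322 0.2222 0.01  ]] px [[299.7 271.7]] [[
[... 305 characters left out ...]
54 [ 29.    1.7 -20.7  -4.1 -32.7  -7.8  24.3   1.5] 1506.5265311417354
-1 both [ 0.5408  0.2309 -0.8721] -49.965283229773746 [ 0.  -0.1  0.2 -0.2  0.6 -0.4 -0.6  0.6  0.5 -0.   0.1  0.1 -0.4 -0.5
  0.   0.2] 0.9989308986859977
L [[0.4833 0.1826 0.01  ]] px [[330.9 266.9]] [[268.5 207.9]]
S [[0.5308 0.2225 0.01  ]] px [[300.2 272.1]] [[278.4 197.6]]
T [[0.5718 0.2569 0.01  ]] px [[273.4 276.6]] [[286.2 189.5]]
m [[0.6074 0.2868 0.01  ]] px [[249.8 280.5]] [[292.5 182.9]]
-1 sc [ 0.5409  0.2309 -0.8758] -50.17685581589272 [ 0.  -0.3  0.3 -0.1  0.5 -0.2 -0.7  0.4] 0.5862843606041731
-1 sd [ 0.5404  0.2307 -0.8664] -49.64316582892133 [ 0.2  0.  -0.2  0.1 -0.2 -0.4  0.2  0.4] 0.21374913116081234
```

Both cameras agree to under 3 mm, and the block fits within 0.6 px. Now I'll map the neighbours so I can choose jaw directions.

```bash
cat >> h.py <<'E'
def back(d,uv,z):
    K=np.array([[d['fx'],0,d['cx']],[0,d['fy'],d['cy']],[0,0,1.]]);n=cv2.undistortPoints(np.array(uv,float).reshape(-1,1,2),K,np.array(d['dist_coeffs'])).reshape(-1,2)
    R=np.array(d['R']);C=-R.T@d['t'];v=np.c_[n,np.ones(len(n))]@R;return C+v*((z-C[2])/v[:,2])[:,None]
E
python3 - <<'E'
from h import *
sc=pickle.load(open('scene0.pkl','rb'))
o={'pink':(301,162),'blue':(328,145),'purple':(412,187),'tapeC':(281,195),'tapeR':(303,193),'tapeTop':(281,180),'twz1':(348,156),'twz2':(391,177),'twz3':(375,168),'bottleL':(288,126),'bottleR':(309,130),'hot1':(204,200),'hot2':(267,177),'pen1':(366,208),'pen2':(332,243),'mouse':(441,170),'beaker':(227,225),'tray1':(390,232),'tray2':(422,245)}
for k,v in o.items(): print(k,back(sc,v,0)[0,:2].round(3))
E
python3 - <<'E'
from station import r
P={'L':(.495,-.0605),'S':(.5872,-.1885),'T':(.48,-.1745),'m':(.5985,-.0715)}
for k,(x,y) in P.items():
    for yaw in range(-180,180,30):
        j=r.inverse_kinematics([x,y,.2],[180,0,yaw]); print(k,yaw,None if j is None else [round(float(a)) for a in j])
for k,(x,y) in {'L':(.4833,.1826),'S':(.5308,.2225),'T':(.5718,.2569),'m':(.6074,.2868)}.items():
    for yaw in(40,-140):
        j=r.inverse_kinematics([x,y,.2],[180,0,yaw]); print(k,yaw,None if j is None else [round(float(a)) for a in j])
E
```

```text
pink [ 0.699 -0.064]
blue [ 0.67  -0.154]
purple [ 0.424 -0.114]
tapeC [0.682 0.055]
tapeR [0.64  0.025]
tapeTop [0.709 0.013]
twz1 [ 0.606 -0.14 ]
twz2 [ 0.481 -0.121]
twz3 [ 0.528 -0.132]
bottleL [ 0.804 -0.173]
bottleR [ 0.745 -0.185]
hot1 [0.832 0.154]
hot2 [0.744 0.021]
pen1 [ 0.492 -0.002]
pen2 [0.513 0.122]
mouse [ 0.381 -0.203]
beaker [0.739 0.189]
tray1 [0.417 0.037]
tray2 [0.343 0.037]
L -180 [-11, -7, 104, 0, 83, -101]
L -150 [-11, -7, 104, 0, 83, -131]
L -120 None
L -90 None
L -60 [-11, -7, 104, 0, 83, 139]
L -30 [-11, -7, 104, 0, 83, 109]
L 0 [-11, -7, 104, 0, 83, 79]
L 30 [-11, -7, 104, 0, 83, 49]
L 60 [-11, -7, 104, 0, 83, 19]
L 90 [-11, -7, 104, 0, 83, -11]
L 120 [-11, -7, 104, 0, 83, -41]
L 150 [-11, -7, 104, 0, 83, -71]
S -180 [-21, 11, 85, 0, 84, -111]
S -150 [-21, 11, 85, 0, 84, -141]
S -120 None
S -90 None
S -60 [-21, 11, 85, 0, 84, 129]
S -30 [-21, 11, 85, 0, 84, 99]
S 0 [-21, 11, 85, 0, 84, 69]
S 30 [-21, 11, 85, 0, 84, 39]
S 60 [-21, 11, 85, 0, 84, 9]
S 90 [-21, 11, 85, 0, 84, -21]
S 120 [-21, 11, 85, 0, 84, -51]
S 150 [-21, 11, 85, 0, 84, -81]
T -180 [-24, -5
[... 208 characters left out ...]
 [-24, -5, 102, 0, 83, 6]
T 90 [-24, -5, 102, 0, 83, -24]
T 120 [-24, -5, 102, 0, 83, -54]
T 150 [-24, -5, 102, 0, 83, -84]
m -180 [-10, 9, 87, 0, 84, -100]
m -150 [-10, 9, 87, 0, 84, -130]
m -120 None
m -90 None
m -60 [-10, 9, 87, 0, 84, 140]
m -30 [-10, 9, 87, 0, 84, 110]
m 0 [-10, 9, 87, 0, 84, 80]
m 30 [-10, 9, 87, 0, 84, 50]
m 60 [-10, 9, 87, 0, 84, 20]
m 90 [-10, 9, 87, 0, 84, -10]
m 120 [-10, 9, 87, 0, 84, -40]
m 150 [-10, 9, 87, 0, 84, -70]
L 40 [17, -4, 101, 0, 83, 67]
L -140 [17, -4, 101, 0, 83, -113]
S 40 [19, 5, 92, 0, 83, 69]
S -140 [19, 5, 92, 0, 83, -111]
T 40 [21, 12, 83, 0, 84, 71]
T -140 [21, 12, 83, 0, 84, -109]
m 40 [22, 19, 76, 0, 85, 72]
m -140 [22, 19, 76, 0, 85, -108]
```

```bash
cat >> h.py <<'E'
P={'L':(.495,-.0605),'S':(.5872,-.1885),'T':(.48,-.1745),'m':(.5985,-.0715)}
Q={'L':(.4833,.1826),'S':(.5308,.2225),'T':(.5718,.2569),'m':(.6074,.2868)}
YP={'L':90,'S':75,'T':80,'m':90}
TIP={'L':.016,'S':.0125,'T':.0105,'m':.0100}
SQ={'L':35,'S':25,'T':20,'m':12}
E
python3 - <<'E'
from h import *
sc=pickle.load(open('scene0.pkl','rb'))
for v in [(208,250),(185,277),(130,262),(207,225),(155,305),(110,345),(240,225)]: print(v,back(sc,v,0)[0,:2].round(3),back(sc,v,.08)[0,:2].round(3))
from station import r
k='L';x,y=P[k]
r.reach([x,y,.30],[180,0,YP[k]])
s=r.sense();print(s['clock'],s['tcp_pos'],s['orientation'],s['contact_force'])
d=r.snapshot('wrist');pickle.dump(d,open('w1.pkl','wb'));im=d['frame'][:,:,::-1].copy()
print(outl(d,k,x,y))
cv2.imwrite('pics/w1.png',im)
E
```

```text
(208, 250) [0.733 0.263] [0.682 0.302]
(185, 277) [0.732 0.339] [0.681 0.371]
(130, 262) [0.859 0.369] [0.794 0.397]
(207, 225) [0.778 0.21 ] [0.722 0.255]
(155, 305) [0.742 0.419] [0.69  0.441]
(110, 345) [0.758 0.525] [0.705 0.537]
(240, 225) [0.713 0.175] [0.664 0.223]
2.7333 [ 0.49515521 -0.05987624  0.30016283] [ 1.79985746e+02 -9.93843583e-03  9.00704460e+01] [-0.49695852  0.4051404   0.11039332]
[295.94794331 347.99070917 238.99432944 206.00591067]
```

View pics/w1.png

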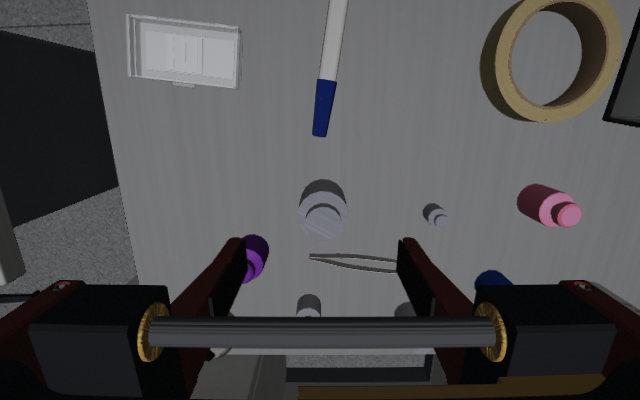

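The wrist view shows the largest weight at columns 298–348, bottom about 238. The prediction was 296–348 and 239, so it matches. The finger lanes are clear. Picking it now.

```bash
cat >> h.py <<'E'
def pick(r,k):
    x,y=P[k]; o=[180,0,YP[k]]
    s=r.sense()
    if abs(s['tcp_pos'][0]-x)+abs(s['tcp_pos'][1]-y)>.01: r.reach([x,y,.31],o)
    z=TIP[k]+.182
    r.servo_line([x,y,z+.045],speed=.12); r.servo_line([x,y,z],speed=.05)
    s=r.sense();print('down',s['tcp_pos'].round(4),s['contact_force'].round(2),s['clock'])
    r.grab(SQ[k]); s=r.sense();print('grab',s['tcp_pos'].round(4),'open',s['opening'],s['contact_force'].round(2),s['clock'])
    zg=s['tcp_pos'][2]
    r.servo_line([x,y,z+.01],speed=.03);r.servo_line([x,y,.33],speed=.15)
    r.wait(.2);s=r.sense();print('lift open',s['opening'],s['contact_force'].round(2),s['torque'].round(2),s['clock'])
    return zg
E
python3 - <<'E'
from h import *
from station import r
zg=pick(r,'L');open('zg','w').write(str(zg))
d=r.snapshot('side');cv2.imwrite('pics/d1.png',cv2.resize(d['frame'][80:330,200:480,::-1],None,fx=2.2,fy=2.2))
E
```

```text
down [ 0.4952 -0.0605  0.1984] [-0.89  0.9   0.61] 4.4583
grab [ 0.4952 -0.0605  0.1981] open 0.04179426848886593 [3.05 0.04 0.21] 5.2417
lift open 0.0413285834580596 [-0.27  0.78 -4.34] [-0.09  0.05  0.04] 6.8917
```

View pics/d1.png

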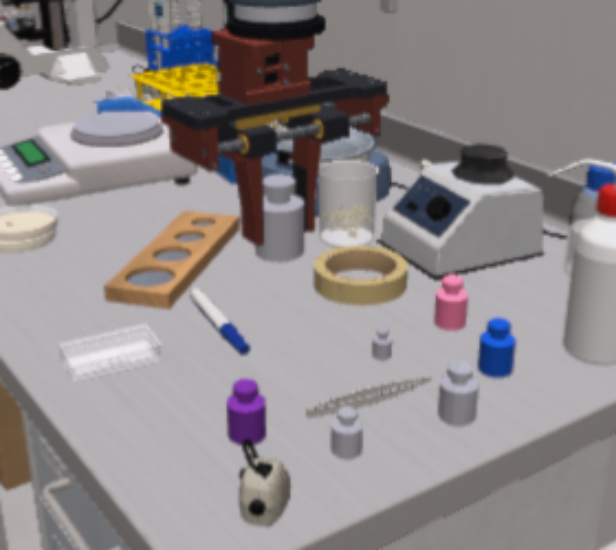

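The largest weight is held upright with a 41.3 mm opening, and everything else is undisturbed. Placing it.

```bash
cat >> h.py <<'E'
def place(r,k,zg,dx=0,dy=0):
    x,y=Q[k];x+=dx;y+=dy;o=[180,0,40]
    r.reach([x,y,.33],o)
    z=zg+.010
    r.servo_line([x,y,z+.02],speed=.12); 
    r.servo_line([x,y,z+.003],speed=.04); r.wait(.15)
    s=r.sense();f0=s['contact_force'][2];print('near',s['tcp_pos'].round(4),s['contact_force'].round(2),s['clock'])
    off=s['tcp_pos'][2]-(z+.003)
    for i in range(9):
        zz=z+.0022-.0006*i
        r.servo_line([x,y,zz],speed=.01); r.wait(.05); s=r.sense(); f=s['contact_force'][2]-f0
        print(round(zz-z,4),s['tcp_pos'][2].round(4),round(f,2))
        if f>1.5: break
    r.let_go(); r.wait(.1); s=r.sense();print('open',s['contact_force'].round(2),s['clock'])
    r.servo_line([x,y,z+.02],speed=.06);r.servo_line([x,y,.33],speed=.18)
E
python3 - <<'E'
from h import *
from station import r
place(r,'L',float(open('zg').read()))
k='S'; r.reach([*P[k],.31],[180,0,YP[k]]); print(r.sense()['clock'])
for n in('scene','side','wrist'):
    d=r.snapshot(n);pickle.dump(d,open(n+'2.pkl','wb'))
a=[pickle.load(open(n+'2.pkl','rb')) for n in('scene','side')]
cv2.imwrite('pics/b2.png',np.hstack([cv2.resize(a[0]['frame'][210:310,220:370,::-1],(600,400))[:, :],cv2.resize(a[1]['frame'][150:225,240:320,::-1],(200,188)).copy() if 0 else cv2.resize(a[1]['frame'][140:230,275-22:275+23,::-1],(200,400))]))
d=pickle.load(open('wrist2.pkl','rb'));print(outl(d,'S',*P['S']));cv2.imwrite('pics/w2.png',d['frame'][:,:,::-1])
E
```

```text
near [0.4834 0.1826 0.2114] [ 0.15  0.19 -4.34] 9.9
0.0022 0.2104 0.08
0.0016 0.2097 0.23
0.001 0.2091 0.2
0.0004 0.2085 0.38
-0.0002 0.2082 1.67
open [-0.85 -0.08 -0.36] 12.3583
14.9917
[304.0538606  340.60754454 224.30461137 200.95956694]
```

View pics/b2.png

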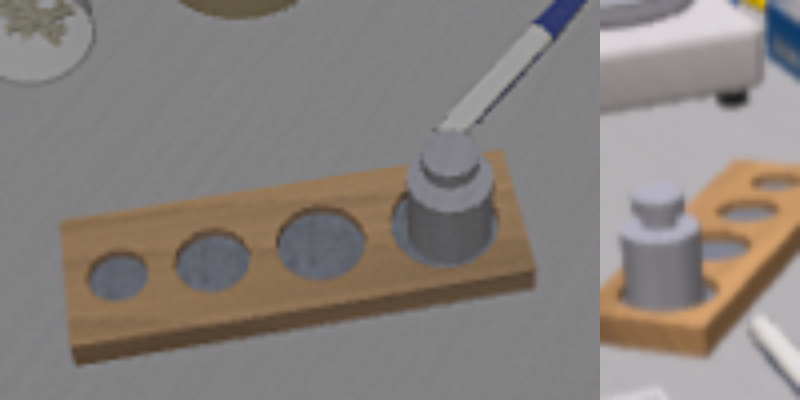

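View pics/w2.png

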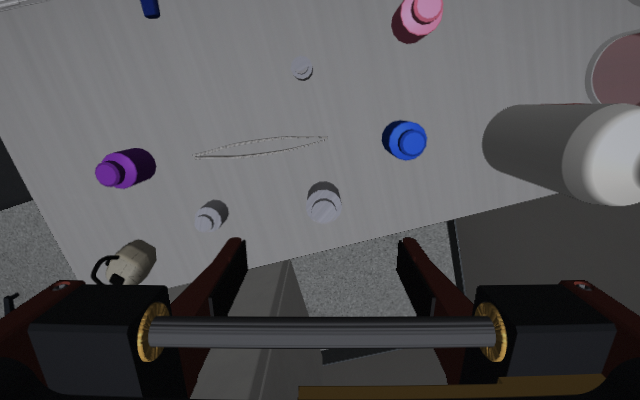

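The largest is upright and inside its well, and contact came exactly at felt height. In the wrist view the second weight spans columns 307–342, as predicted, with clear lanes. Continuing.

```bash
python3 - <<'E'
from h import *
from station import r
k='S'
zg=pick(r,k)
s=r.sense(); assert abs(s['opening']-.032)<.002,s['opening']
place(r,k,zg)
k='T'; r.reach([*P[k],.31],[180,0,YP[k]]); print(r.sense()['clock'])
for n in('scene','side','wrist'):
    d=r.snapshot(n);pickle.dump(d,open(n+'3.pkl','wb'))
a=[pickle.load(open(n+'3.pkl','rb')) for n in('scene','side')]
cv2.imwrite('pics/b3.png',np.hstack([cv2.resize(a[0]['frame'][210:310,220:370,::-1],(600,400)),cv2.resize(a[1]['frame'][140:230,253:298,::-1],(200,400))]))
d=pickle.load(open('wrist3.pkl','rb'));print(outl(d,k,*P[k]));cv2.imwrite('pics/w3.png',d['frame'][:,:,::-1])
E
```

```text
down [ 0.5874 -0.1886  0.195 ] [0.49 0.43 0.1 ] 16.925
grab [ 0.5873 -0.1886  0.1946] open 0.03131031046438626 [ 1.58 -0.46 -0.05] 17.8333
lift open 0.031688824985601605 [ 0.95  0.34 -1.43] [-0.06  0.06  0.01] 19.5
near [0.5309 0.2226 0.2079] [ 0.93 -0.37 -2.07] 22.7833
0.0022 0.2068 0.36
0.0016 0.2062 -0.33
0.001 0.2056 -0.65
0.0004 0.2049 0.36
-0.0002 0.2046 1.04
-0.0008 0.2045 6.48
open [-0.09 -0.67 -0.11] 25.6667
28.3833
[308.10504429 335.91162187 217.31425033 199.77971616]
```

View pics/b3.png

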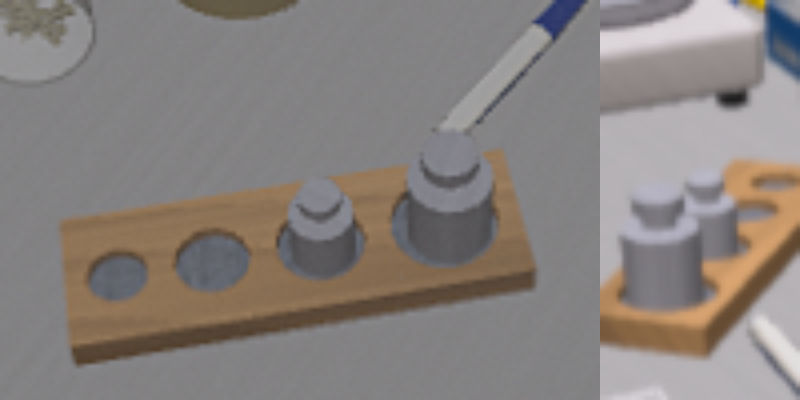

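View pics/w3.png

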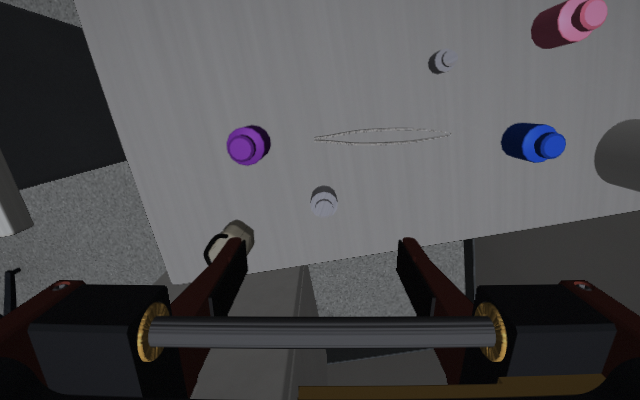

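The second is home and upright. The third is at about columns 310–338, as predicted. I'll tilt the jaws a few degrees more to stay away from the mouse-like object at (235,238).

```bash
sed -i "s/'T':80/'T':74/" h.py; python3 - <<'E'
from h import *
from station import r
k='T'
r.reach([*P[k],.31],[180,0,YP[k]])
zg=pick(r,k)
s=r.sense(); assert abs(s['opening']-.025)<.002,s['opening']
place(r,k,zg)
k='m'; r.reach([*P[k],.31],[180,0,YP[k]]); print(r.sense()['clock'])
for n in('scene','side','wrist'):
    d=r.snapshot(n);pickle.dump(d,open(n+'4.pkl','wb'))
a=[pickle.load(open(n+'4.pkl','rb')) for n in('scene','side')]
cv2.imwrite('pics/b4.png',np.hstack([cv2.resize(a[0]['frame'][210:310,220:370,::-1],(600,400)),cv2.resize(a[1]['frame'][140:230,253:298,::-1],(200,400))]))
d=pickle.load(open('wrist4.pkl','rb'));print(outl(d,k,*P[k]));cv2.imwrite('pics/w4.png',d['frame'][:,:,::-1])
E
```

```text
down [ 0.4801 -0.1746  0.1929] [0.1  0.47 0.15] 30.5917
grab [ 0.4801 -0.1745  0.1926] open 0.024079215557032393 [ 0.15 -0.17  0.23] 31.5917
lift open 0.024331630976102827 [-0.07 -0.32 -1.17] [-0.1   0.02  0.03] 33.275
near [0.5719 0.2569 0.2059] [-0.23 -0.12 -1.81] 36.6583
0.0022 0.2048 0.74
0.0016 0.2041 1.22
0.001 0.2036 0.32
0.0004 0.203 1.46
-0.0002 0.2026 1.38
-0.0008 0.2025 7.4
open [-0.94  0.12  1.09] 39.6333
42.1583
[312.38962464 331.93659612 211.62700796 199.48684754]
```

View pics/b4.png

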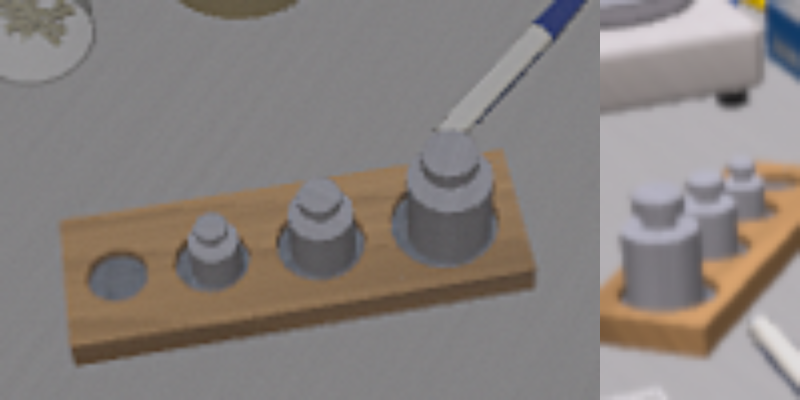

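View pics/w4.png

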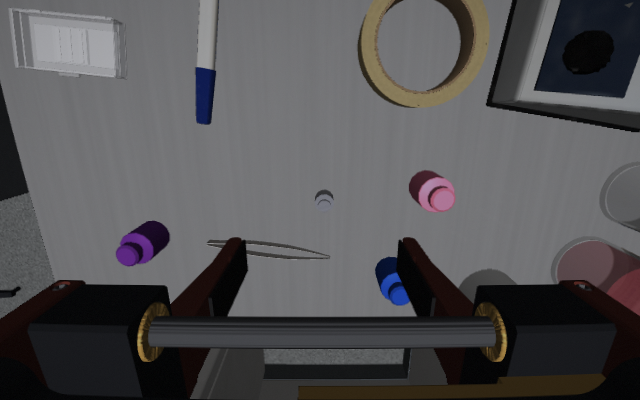

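The third is home. The smallest is at columns 314–334, as predicted, with clear lanes. The force noise is about 1 N, so I'll raise the touch threshold slightly so it isn't released early.

```bash
sed -i "s/if f>1.5/if f>2.5/" h.py; python3 - <<'E'
from h import *
from station import r
k='m'
zg=pick(r,k)
s=r.sense(); assert abs(s['opening']-.018)<.002,s['opening']
place(r,k,zg)
r.reach([.45,-.1,.40],[180,0,60]); print(r.sense()['clock'])
for n in('scene','side'):
    d=r.snapshot(n);pickle.dump(d,open(n+'5.pkl','wb'));cv2.imwrite(f'pics/{n}5.png',d['frame'][:,:,::-1])
a=[pickle.load(open(n+'5.pkl','rb')) for n in('scene','side')]
cv2.imwrite('pics/b5.png',np.hstack([cv2.resize(a[0]['frame'][220:310,225:360,::-1],(480,320),interpolation=2),cv2.resize(a[1]['frame'][155:225,245:315,::-1],(320,320),interpolation=2)]))
E
```

```text
down [ 0.5987 -0.0715  0.1925] [ 0.19  0.02 -0.77] 44.1167
grab [ 0.5986 -0.0715  0.192 ] open 0.017594602883807375 [0.86 0.37 0.38] 45.2
lift open 0.017380984619071567 [-0.42 -0.32 -0.8 ] [-0.07  0.1   0.03] 46.8833
near [0.6075 0.2868 0.2054] [-0.05  0.18 -1.12] 50.0
0.0022 0.2043 1.09
0.0016 0.2036 0.39
0.001 0.203 0.15
0.0004 0.2024 -0.16
-0.0002 0.202 1.38
-0.0008 0.202 5.14
open [-0.02  0.54  0.84] 53.0583
55.8667
```

View pics/b5.png

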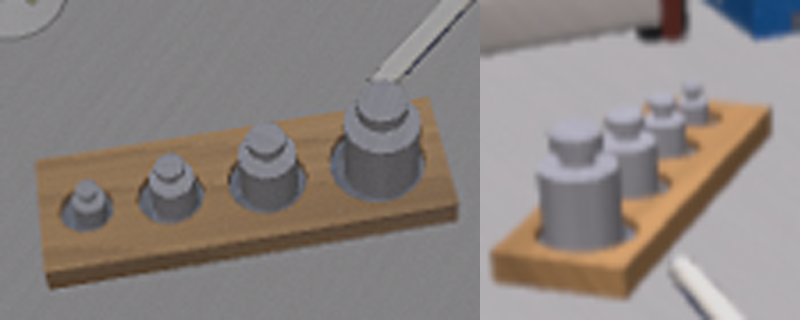

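View pics/side5.png

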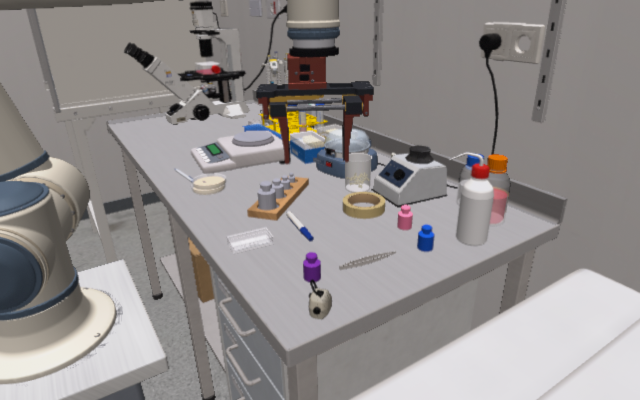

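All four stand upright in their wells at felt height. The look-alikes are untouched and the arm is clear.

```bash
python3 - <<'E'
from station import r
r.hand_in()
E
```

```text
the job is handed in; nothing more can be done
```

All four steel weights are back in the wooden block in order of size, and I handed the job in at about 56 s of the 96 s allowed. `hand_in` gives no verdict, so this rests on my own checks.

- **Placing:** I placed them largest first. The jaw openings while lifting (41.3, 31.7, 24.3 and 17.4 mm) matched the four diameters to within 0.7 mm. Each weight first touched down within about 0.5 mm of the expected felt height. The touch-down force was 1.7 N for the largest and 5 to 7 N for the other three.
- **Final pictures:** The last scene and side views show all four upright in their wells. In the side view the blue, pink and purple look-alikes, the tweezers and the other items stand where they were, and the arm is clear.
- **Small disagreements:** The two fixed cameras differed by up to 3 mm on weight positions. The wrist view was about 2 px off prediction. Neither affected a grasp or a fit. In the scene view the largest weight looks slightly off-centre in its well but is fully inside it.

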